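# Fish the valve stem out of the slanted rack with sprung tongs

### The job

The black valve stem with the blue hex cap has slid down into one of the narrow slanted pockets of the clear rack: take the red-handled sprung tongs from their stand, squeeze them to grip the stem by its cap, draw it out without ramming the rack, and let it down into the tin funnel so that it stands on the closed gate with the tongs off it. Put the tongs back upright in their stand, then twist the orange knob all the way to its stop so that the stem falls into the clear cup, and let the knob spring back. Never touch the stem with the gripper itself, and leave the brass stem, the yellow core tool and everything else where they are.

Things in the scene. Friction and masses are not known exactly. Their poses are not given: they have to be found in the camera images.
- tongs_grip (a point): Sprung steel tongs, 157 mm long, 90 g, tips down, hinge on top. Point on the centre line between the two red thumb pads, where they are gripped: pads 22 mm wide (x), 20 mm high, 48 mm over their outer faces when relaxed. z: tips to hinge; y: line along which the legs close. Hinge 36 mm above this point, top of its 20 mm wide block 42 mm above, tip ends 115 mm below.
- tongs_tip (a point): On the tongs' centre line, level with the tip ends; axes as at the grip. Legs are 4 mm thick, 14 mm wide (x) and, relaxed, 44 mm over their outsides. Rubber tip pads (lowest 24 mm, 16 mm wide) leave 33 mm between them relaxed. Both legs swing in mirror: 1 mm less over the thumb pads is 4 mm less between the tips.
- tongs_left (a joint): How far each leg of the tongs is squeezed, rad: 0 relaxed, about 0.054 when the tips hold the 18 mm cap, 0.11 shut. The spring pushes each thumb pad out with about 10 N relaxed, 15 N at 0.054. Carry the tongs open by closing the gripper to only 1 to 2 mm less than their relaxed width; grip the cap with 25 N or more on the pads.
- stand: Red upright sheath on a 100 x 110 mm wooden foot. Origin: centre of the foot's underside, z up. Opening 26 mm (x) by 60 mm (y), inner floor 8 mm high, rim 80 mm high, walls 5 mm. The tongs start standing centred in it with the same yaw, their grip point 123 mm above the origin.
- stem_center (a point): Black valve stem with a blue hex cap, 80 mm long, in one of the rack's pockets. Point at its centre; z along it, from black foot to blue cap. Foot 22 mm dia., 12 mm high; barrel 16 mm dia.; cap 18 mm dia., 28 mm long, from 12 to 40 mm above this point. It stands on the pocket floor and leans on the wall nearest the robot. 28 to 56 g.
- brass_stem_center (a point): Brass valve stem, 80 mm long, 22 mm dia., in another pocket; to be left there. Point at its centre, z along it.
- core_tool_center (a point): Yellow plastic core tool, 80 mm long, 22 mm dia., in another pocket; to be left there. Point at its centre, z along it.
- rack: Fixed clear rack of three pockets on a 170 x 200 mm foot. Origin: centre of the foot's underside, z up. Pockets lean 30 degrees towards its -x (the robot): outward along a pocket is (-0.5, 0, 0.866) in this frame. Pocket floor centres at x 35, y -56, 0 or 56, z 32 mm. Each is 130 mm deep, inside 52 mm (y) by 28 mm; walls 4 mm. A stem's top is 50 mm below the mouth.
- mouth_mid (a point): Centre of the mouth of the rack's middle pocket; the other two mouths lie 56 mm from it along the rack's y either way.
- funnel_mouth (a point): Centre of the rim of the fixed tin funnel, 169 mm above the table; z up, y away from the knob. Inside 108 mm dia. at the rim, narrowing over 40 mm to a spout 42 mm inside dia., 30 mm long. The gate, closed, is the spout's floor, 71 mm below this point: a stem standing on it ends about 9 mm above the rim.
- cup_floor (a point): Centre of the inner floor of the fixed clear cup under the funnel: inside 78 to 86 mm dia., 64 mm deep. z up.
- knob_grip (a point): Centre of the orange knob bar: 14 mm thick (its x), 46 mm long (its y), 34 mm high; 180 mm above the table, on an upright 11 mm shaft 115 mm from the funnel's axis. This frame turns with the knob. Nothing else is within 55 mm of it at its height.
- gate_knob (a joint): Turn of the knob and of the gate swinging with it, rad: 0 shut, 0.8 at the stop. Grows counter-clockwise seen from above; the spring (0.05 N m at 0, 0.15 N m at the stop) takes it back to 0. The spout is fully clear beyond about 0.5.
There are look-alikes about, which are no part of the job. Of the things shaped like the stand, the red one is meant.

How it is judged:
By the outcome, as a careful person would: the job done as asked, in the order asked, and still so for the second after the job is handed in, with the robot touching nothing.
It also fails if it takes over 72 s, if anything falls off the work surface, if the arm or the gripper's body presses on something with over 40 N, if the wrist force passes 120 N, or if a joint passes its speed limit or range.

### The arm

A 7-joint arm with a two-finger parallel gripper is mounted at the origin on the work surface. World frame = base frame: x ahead of the robot, y to its left, z up, the work surface at z = 0. Lengths are in m, angles in rad, forces in N, time in s.
With the tool pointing down it reaches from about 0.35 to 0.775 m from the base axis. Payload 3.1 kg.
Tool frame: the origin (TCP) lies midway between the tips of the shut fingers; the grasp point (between the pads) lies 19 mm behind it; z points along the fingers, y is the line along which they close (so a half turn about z gives the same grasp; the last joint's range is limited). The gripper opens to 85 mm and grips with 20 to 120 N. Pads are 22 mm wide; open, the fingers measure 114 mm over their backs; the gripper's body (76 mm by 85 mm) begins 54 mm behind the grasp point. The pads swing forward as they close: fully open they stand 13 mm farther back than shut.
Start: joints at [1.105, 0.311, 0.014, 1.512, -0.004, 1.319, -0.027], TCP at [0.226, -0.501, 0.231] pointing down, gripper open.
Joint ranges: [-2.7, 2.7], [-0.3, 1.91], [-1.27, 1.3], [0.12, 2.57], [-1.44, 4.58], [0.2, 2.03], [-3.05, 3.05]. Speed limits (rad/s): [2.79, 2.79, 3.14, 3.14, 3.14, 3.14, 3.14].

### API

Orientations are given as a unit quaternion [x, y, z, w].
In Python, from bench import readout, snapshot, camera_params, sign_off gives the robot as it stands.
- The arm moves only by the shell command python3 -m inch 'ROWS' [FORCE]. ROWS is JSON, a list of rows, each a list of 3 entries, a list of its own where there are three numbers: the opening, from 0 (shut) to 1 (fully open), then the shift along the tool's x, y, z scaled (see below), then the turn about the tool's z scaled (see below). In form: [[claw, [tx, ty, tz], yaw], ...]. A call has 1 to 5 rows; each row is the pose to reach, as a shift and turn from the pose commanded when the call began, along the tool's axes at that moment, turning the shorter way round; what a row does not reach only later rows make up. The controller multiplies each number of a shift by 0.1 m and each number of a turn by 360 degrees. A row lasts 1/10 s, in which the tool goes at most 50 mm and 8.59 degrees, less where a joint would pass 70% of its speed; a pose out of reach is approached as far as the arm can. A call with a number of a shift or a turn outside -1 to 1 is refused whole. A call with a gripper value outside its range is refused whole. The fingers move at their own pace and stop on an object; FORCE is the grip in N (left out, the last holds). Time passes only in rows, so rows that repeat a pose let the fingers close. It gives the time, the measured TCP pose, the force, the opening and the grip force at its end, in the units of the state.
- readout.read_state(): the state, without advancing time (a new reading comes with each control period).
- snapshot(name): name is "scene" or "top" or "wrist"; returns the picture (400x640x3 uint8, red, green, blue); there is no depth.
- camera_params(name): a dict with "vertical_fov" (degrees; the focal length in pixels is half the picture's height over the tangent of half this angle, whatever the lens; pixels are square), "cx", "cy" (the principal point, pixels), "R" (3x3) and "t" (3): a world point X has camera coordinates R X + t. Camera axes: x right, y down, z forward; pixel columns grow to the right and rows downward; lengths in m; the calibration is good to about 2 mm. A picture is of the moment at which its call begins: read the wrist's pose just before it. camera_params takes no time and is no camera call; for the wrist camera it gives the pose at the moment of the call.
- sign_off(): hands the job in; it is judged then, once.
The state is a dict: "t": time; "q": joint angles; "qvel": joint speeds; "effort": joint torques, N m; "eef_pos": TCP position; "eef_rot": TCP orientation; "contact_force": force on the tool from outside, world axes, zero at the start; "ft_torque": the same for the moment, N m; "width": finger opening in m; "grasp_force": force on a finger pad.
Only numpy, scipy, OpenCV 4.12 (cv2) and the standard library are available. Lean on these libraries where they do the work, as an engineer would, in place of code of your own. Each camera call takes 0.05 s, during which the arm holds its last target. There are 200 camera calls.

## Working session

There is one attempt and no reset: what is moved stays moved. The work goes in short steps, Python scripts to look and compute and a shell command to move; the robot and the scene stay as the last step left them, time stands still between calls to the robot, and variables do not carry over. Pictures are saved under pics/ and viewed, at most 10 in all, crops included, and the job is handed in when it is done.

```bash
ls; mkdir -p pics; python3 - <<'E'
from bench import readout, snapshot, camera_params
import cv2,numpy as np
s=readout.read_state(); print(s)
for n in ["scene","top"]:
    im=snapshot(n); cv2.imwrite(f"pics/{n}0.png",im[:,:,::-1]); p=camera_params(n); print(n,p)
    
print(camera_params("wrist"))
E
```

```text
pics
{'t': 0.0, 'q': array([ 1.10531832,  0.31173049,  0.01395128,  1.51304986, -0.00440367,
        1.31920938, -0.02719542]), 'qvel': array([ 0.0015378 ,  0.00032036,  0.00207422,  0.0002021 ,  0.0014569 ,
       -0.00045659,  0.00026716]), 'effort': array([-1.35555988e-04, -3.79914021e+01,  1.46006006e-01, -2.30588633e+01,
        1.24880954e-02,  1.37425817e-02,  1.92894669e-05]), 'eef_pos': array([ 0.22589491, -0.50066761,  0.23022125]), 'eef_rot': array([ 9.77622164e-01,  2.10365169e-01, -2.88215251e-04, -1.14753420e-03]), 'contact_force': array([-0.02414302, -0.40369115,  0.44822116]), 'ft_torque': array([ 0.01591363,  0.00369395, -0.04390431]), 'grasp_force': 0.0, 'width': 0.08563431560504027}
scene {'vertical_fov': 57.70300506920182, 'cx': 312.8992810565053, 'cy': 206.44388194429806, 'R': array([[ 0.53430338,  0.8450813 ,  0.01890781],
       [ 0.64772227, -0.39494597, -0.65151635],
       [-0.54311671,  0.36035439, -0.75839894]]), 't': array([-0.20862148, -0.22914823,  1.27507737])}
top {'vertical_fov': 52.748398850329494, 'cx': 322.39314999042466, 'cy': 200.9011308614682, 'R': array([[-0.04108899, -0.99915076, -0.00307585],
       [-0.97790688,  0.04084648, -0.20501144],
       [ 0.20496297, -0.00541582, -0.97875474]]), 't': array([-0.0456716 ,  0.51703815,  0.99933296])}
{'vertical_fov': 58.29368809545477, 'cx': 320.57607173906445, 'cy': 199.02833071310155, 'R': array([[ 0.41116351, -0.91156106, -0.00100668],
       [-0.8723742 , -0.39380795,  0.28961794],
       [-0.26440087, -0.11820212, -0.95714181]]), 't': array([-0.54935657, -0.0379835 ,  0.37835436])}
```

View pics/scene0.png

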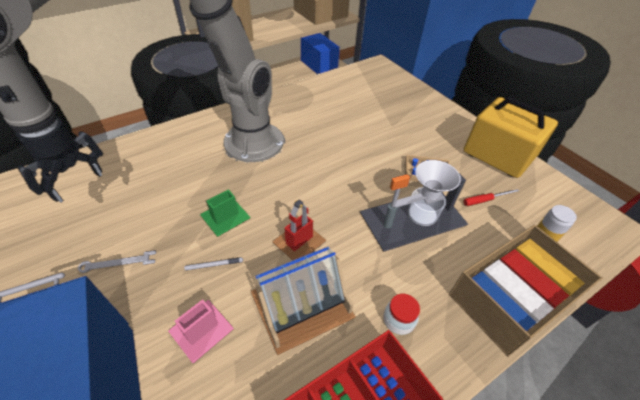

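View pics/top0.png

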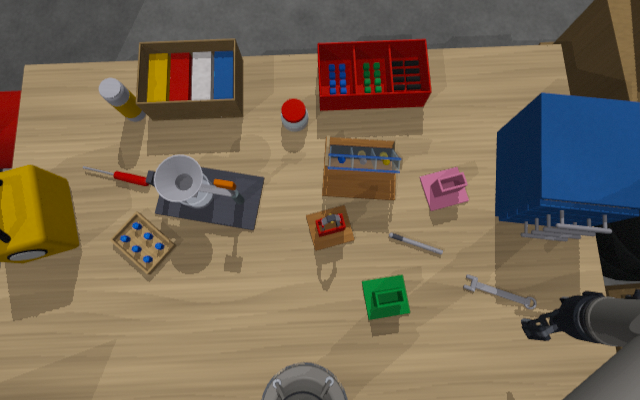

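The scene view shows the red stand with tongs at about (299,232), the rack at (300,290) with the blue cap in its right pocket (323,280), the funnel rim at (437,175) and the orange knob at (400,183). In the top view the same things are at: stand (329,228), rack (360,168) with the blue cap in the left pocket (341,157), funnel (180,180), knob (224,184).

```bash
cat > h.py <<'E'
import numpy as np,cv2
from scipy.spatial.transform import Rotation as Ro
from bench import readout,snapshot,camera_params
def ray(p,u,v):
    f=200/np.tan(np.radians(p["vertical_fov"]/2)); R=np.array(p["R"]);t=np.array(p["t"])
    d=R.T@np.array([(u-p["cx"])/f,(v-p["cy"])/f,1]); return -R.T@t,d/np.linalg.norm(d)
def plane(p,u,v,z):
    o,d=ray(p,u,v); return o+d*(z-o[2])/d[2]
def tri(rs):
    A=np.zeros((3,3));b=np.zeros(3)
    for o,d in rs:
        M=np.eye(3)-np.outer(d,d);A+=M;b+=M@o
    x=np.linalg.solve(A,b); return x,[np.linalg.norm((np.eye(3)-np.outer(d,d))@(x-o)) for o,d in rs]
def proj(p,X):
    f=200/np.tan(np.radians(p["vertical_fov"]/2)); c=np.array(p["R"])@X+p["t"]; return c[0]/c[2]*f+p["cx"],c[1]/c[2]*f+p["cy"]
def hsv(im): return cv2.cvtColor(im,cv2.COLOR_RGB2HSV)
def mask(im,h0,h1,s0=120,v0=60,roi=None,v1=255,s1=255):
    m=hsv(im)
    if h0>h1: k=cv2.inRange(m,(h0,s0,v0),(180,s1,v1))|cv2.inRange(m,(0,s0,v0),(h1,s1,v1))
    else: k=cv2.inRange(m,(h0,s0,v0),(h1,s1,v1))
    if roi:
        z=np.zeros_like(k);x0,y0,x1,y1=roi;z[y0:y1,x0:x1]=k[y0:y1,x0:x1];k=z
    return k
def big(k,n=3):
    cs,_=cv2.findContours(k,cv2.RETR_EXTERNAL,cv2.CHAIN_APPROX_NONE)
    return sorted(cs,key=cv2.contourArea,reverse=True)[:n]
def goal(pos,s=None):
    """shift from current pose to pos in tool axes, in 0.1m units"""
    s=s or readout.read_state(); R=Ro.from_quat(s["eef_rot"]); return R.inv().apply(np.array(pos)-s["eef_pos"])/0.1
E
python3 - <<'E'
from h import *
im={n:cv2.imread(f"pics/{n}0.png")[:,:,::-1].copy() for n in["scene","top"]}
P={n:camera_params(n) for n in im}
def show(n,nm,k,m=2):
    for c in big(k,m): print(n,nm,cv2.contourArea(c),cv2.minAreaRect(c))
R={"scene":{"stand":(280,200,320,255),"knob":(385,170,415,195),"cap":(310,262,335,300)},"top":{"stand":(305,205,355,250),"knob":(208,172,242,196),"cap":(330,145,352,168)}}
for n in im:
    show(n,"stand",mask(im[n],172,6,150,80,R[n]["stand"]))
    show(n,"knob",mask(im[n],6,16,170,150,R[n]["knob"]))
    show(n,"cap",mask(im[n],100,125,100,40,R[n]["cap"]))
k=(plane(P["top"],224,184,.18));print("knob",k)
print("funnel",plane(P["top"],180,180,.169),"from scene",plane(P["scene"],437,177,.169))
print("stand",plane(P["top"],330,222,.08),plane(P["scene"],299,226,.08))
print("knob2",tri([ray(P["top"],224,184),ray(P["scene"],400,183)]))
for c in [(329,137),(397,141),(323,195),(396,199)]: print("rackfoot",plane(P["top"],*c,.02))
a=np.hstack([cv2.resize(im["scene"][190:350,230:360],None,fx=3,fy=3),cv2.resize(im["top"][130:260,300:410],(406,480))])
cv2.imwrite("pics/crop.png",a[:,:,::-1])
E
```

```text
scene stand 542.0 ((298.5, 232.5), (27.0, 35.0), 0.0)
scene knob 147.0 ((399.89617919921875, 181.61923217773438), (10.61240005493164, 18.593626022338867), 74.74488067626953)
scene cap 68.0 ((322.4117736816406, 277.6470642089844), (13.581995010375977, 6.305926322937012), 75.96376037597656)
scene cap 5.0 ((313.0, 263.0), (2.0, 6.0), 90.0)
top stand 162.5 ((330.22686767578125, 224.16537475585938), (17.45345115661621, 28.241268157958984), 74.74488067626953)
top knob 80.0 ((223.02703857421875, 182.3378448486328), (18.577085494995117, 5.260767459869385), 9.462322235107422)
top cap 93.0 ((340.5, 157.5), (9.0, 21.0), 90.0)
top cap 0.0 ((334.0, 167.0), (8.0, 0.0), 180.0)
knob [0.53759193 0.1592883  0.18      ]
funnel [0.55450431 0.26525923 0.169     ] from scene [0.56683433 0.26235897 0.169     ]
stand [ 0.45417804 -0.08378445  0.08      ] [ 0.45870805 -0.08725121  0.08      ]
knob2 (array([0.53843557, 0.16002167, 0.17647784]), [np.float64(0.0001444126067232975), np.float64(0.0001444126067232434)])
rackfoot [ 0.70277932 -0.09310459  0.02      ]
rackfoot [ 0.68305216 -0.28143773  0.02      ]
rackfoot [ 0.5379349  -0.06953588  0.02      ]
rackfoot [ 0.5186687  -0.26572615  0.02      ]
```

View pics/crop.png

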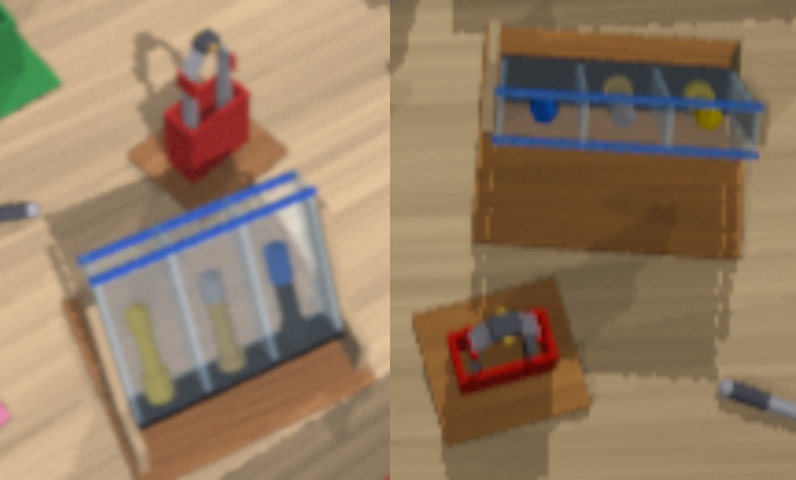

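Blue cap is in the +y pocket (crop (280,265)), brass in the middle, yellow in the -y one; the sheath's long side runs about 15° off world y. Now I'll move above the stand.

```bash
M="python3 -m inch"
$M '[[1,[0.32,-0.24,-0.2],0],[1,[0.64,-0.48,-0.35],0],[1,[0.95,-0.71,-0.35],0]]' 40 >/dev/null
$M '[[1,[0.32,-0.24,-0.2],0],[1,[0.64,-0.48,-0.35],0],[1,[0.95,-0.71,-0.35],0]]' >/dev/null
$M '[[1,[0.32,-0.24,-0.1],0],[1,[0.64,-0.48,-0.1],0],[1,[0.95,-0.71,-0.1],0]]' >/dev/null
$M '[[1,[0.3,-0.24,0],0.013],[1,[0.55,-0.48,0],0.026],[1,[0.65,-0.71,0],0.026],[1,[0.65,-0.71,0],0.026],[1,[0.65,-0.71,0],0.026]]'
python3 - <<'E'
from h import *
s=readout.read_state();p=camera_params("wrist");im=snapshot("wrist")
print(s["t"],s["eef_pos"],Ro.from_quat(s["eef_rot"]).as_matrix().round(3)); np.save("p1.npy",p,allow_pickle=True)
R=np.array(p["R"]);print("cam",-R.T@p["t"]); cv2.imwrite("pics/w1.png",im[:,:,::-1])
for c in big(mask(im,172,6,140,70),3): print(cv2.contourArea(c),cv2.minAreaRect(c))
E
```

```text
t: 1.5
eef_pos: [0.4281, -0.0986, 0.311]
eef_rot: [0.991, 0.13, -0.0, 0.0]
contact_force: [-0.4, -0.4, 0.3]
width: 0.0855
grasp_force: 0.0
1.5 [ 0.42814525 -0.09858528  0.31099536] [[ 0.966  0.259 -0.001]
 [ 0.259 -0.966 -0.001]
 [-0.001  0.001 -1.   ]]
cam [ 0.49898776 -0.0797288   0.45319479]
1086.5 ((312.4297790527344, 138.1845703125), (68.23246002197266, 41.88032531738281), 2.38594388961792)
0.0 ((339.0, 131.5), (1.0, 0.0), -90.0)
```

View pics/w1.png

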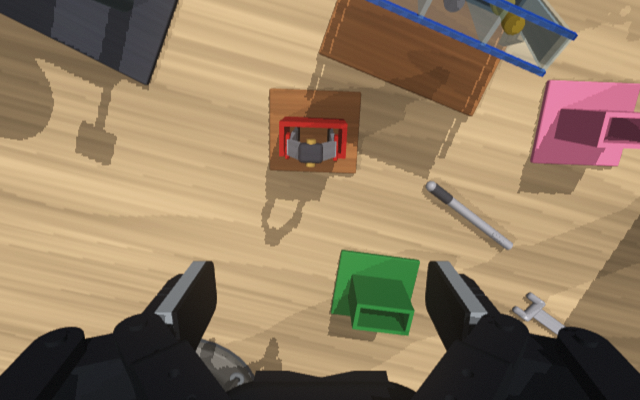

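The wrist view shows the red sheath at (312,138), its foot corners at (269,89), (361,93), (358,174), (268,171), and the tongs' hinge at (311,151).

```bash
python3 - <<'E'
from h import *
p=np.load("p1.npy",allow_pickle=True).item();S=camera_params("scene");T=camera_params("top")
c=np.array([plane(p,*q,.012) for q in [(269,89),(361,93),(358,174),(268,171)]]);print(c.round(4),c.mean(0))
print("side lens",[np.linalg.norm(c[i]-c[(i+1)%4]) for i in range(4)])
for a,b in [(0,1),(3,2)]: d=c[a]-c[b];print("yaw of y",np.degrees(np.arctan2(-d[0],d[1])))
for a,b in [(0,3),(1,2)]: d=c[a]-c[b];print("yaw of x",np.degrees(np.arctan2(d[1],d[0])))
print("hinge",tri([ray(p,311,151),ray(S,299,203),ray(T,331,218)]))
print("rim",[plane(p,*q,.08).round(4) for q in [(280,119),(347,121),(345,158),(285,160)]])
print("rim height", tri([ray(p,280,119),ray(T,*[340.,0][:0] or (317,224))])[0])
E
```

```text
[[ 0.4848 -0.0215  0.012 ]
 [ 0.5085 -0.1273  0.012 ]
 [ 0.4139 -0.1521  0.012 ]
 [ 0.3884 -0.0418  0.012 ]] [ 0.44889444 -0.08566877  0.012     ]
side lens [np.float64(0.10843717590894536), np.float64(0.09780881848362936), np.float64(0.11319623764815795), np.float64(0.09856700300867535)]
yaw of y 12.601317909447905
yaw of y 13.012563605878226
yaw of x 11.866891293013898
yaw of x 14.647773433945561
hinge (array([ 0.45148574, -0.0840578 ,  0.16084361]), [np.float64(0.0009572885656836119), np.float64(0.0017836711984745512), np.float64(0.0008512360825221727)])
rim [array([ 0.4614, -0.0477,  0.08  ]), array([ 0.4771, -0.1141,  0.08  ]), array([ 0.4399, -0.1228,  0.08  ]), array([ 0.4216, -0.0623,  0.08  ])]
rim height [ 0.45685588 -0.04755462  0.04373704]
```

```bash
M="python3 -m inch"
$M '[[1,[0.24,-0.06,0.3],0.0055],[1,[0.24,-0.06,0.6],0.0055],[1,[0.24,-0.06,0.9],0.0055]]' 40 >/dev/null
$M '[[1,[0,0,0.3],0],[1,[0,0,0.5],0],[1,[0,0,0.5],0],[1,[0,0,0.5],0]]'
python3 - <<'E'
from h import *
s=readout.read_state();p=camera_params("wrist");im=snapshot("wrist");print(s["t"],s["eef_pos"])
np.save("p2.npy",p,allow_pickle=True);cv2.imwrite("pics/w2.png",im[:,:,::-1])
for X in [(.4505,-.085,.165),(.4505,-.085,.08)]: print(proj(p,np.array(X)))
E
```

```text
t: 2.25
eef_pos: [0.4501, -0.0879, 0.1715]
eef_rot: [0.994, 0.112, -0.0, 0.0]
contact_force: [0.4, 0.1, -0.1]
width: 0.0854
grasp_force: 0.0
2.25 [ 0.45006248 -0.08790545  0.1715177 ]
(np.float64(313.81362880993254), np.float64(256.1227710459008))
(np.float64(315.8937324017765), np.float64(201.0479042113482))
```

View pics/w2.png

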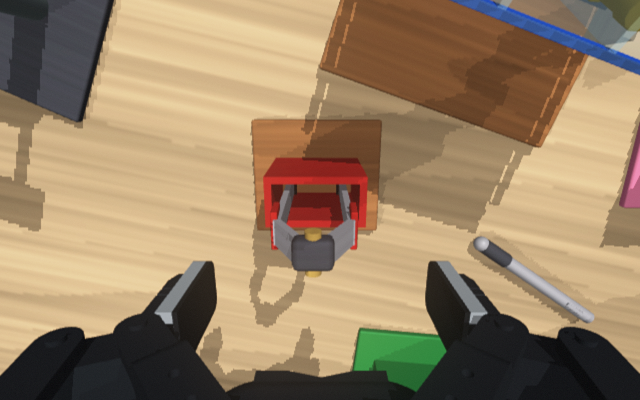

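The hinge is at (313,253) and the fingers' middle at column 320, so I shift 3 mm, go down and grip.

```bash
M="python3 -m inch"
$M '[[1,[0.01,-0.03,0.2],0],[1,[0.01,-0.03,0.45],0],[1,[0.01,-0.03,0.71],0],[1,[0.01,-0.03,0.71],0],[1,[0.01,-0.03,0.71],0]]' 40
$M '[[0.65,[0,0,0],0],[0.6,[0,0,0],0],[0.54,[0,0,0],0],[0.54,[0,0,0],0],[0.54,[0,0,0],0]]'
$M '[[0.54,[0,0,0],0],[0.54,[0,0,0],0],[0.54,[0,0,0],0]]'
```

```text
t: 2.8
eef_pos: [0.4514, -0.0838, 0.1016]
eef_rot: [0.994, 0.113, 0.001, 0.0]
contact_force: [1.3, 0.5, 0.9]
width: 0.0856
grasp_force: 0.0
t: 3.3
eef_pos: [0.4519, -0.0838, 0.1018]
eef_rot: [0.994, 0.113, 0.002, 0.001]
contact_force: [-0.6, -0.3, 5.5]
width: 0.0466
grasp_force: 12.4
t: 3.6
eef_pos: [0.4519, -0.0837, 0.1018]
eef_rot: [0.994, 0.113, 0.002, 0.001]
contact_force: [-0.1, 0.2, 5.8]
width: 0.0464
grasp_force: 12.4
```

```bash
M="python3 -m inch"
$M '[[0.54,[0,0,-0.1],0],[0.54,[0,0,-0.25],0],[0.54,[0,0,-0.4],0],[0.54,[0,0,-0.47],0],[0.54,[0,0,-0.47],0]]'
$M '[[0.54,[-0.05,0,0],0],[0.54,[-0.1,0,0],0],[0.54,[-0.15,0,0],0],[0.54,[-0.2,0,0],0],[0.54,[-0.25,0,0],0]]'
python3 - <<'E'
from h import *
im=snapshot("scene")[140:260,240:360];w=snapshot("wrist")
a=np.hstack([cv2.resize(im,(400,400)),cv2.resize(w[80:340,190:450],(400,400))]);cv2.imwrite("pics/t1.png",a[:,:,::-1])
print(readout.read_state()["ft_torque"])
E
```

```text
t: 4.1
eef_pos: [0.4511, -0.0834, 0.1484]
eef_rot: [0.994, 0.113, 0.001, 0.0]
contact_force: [-0.0, -0.6, -1.3]
width: 0.046
grasp_force: 8.9
t: 4.6
eef_pos: [0.4253, -0.089, 0.147]
eef_rot: [0.994, 0.113, -0.0, -0.0]
contact_force: [1.3, 0.5, -1.9]
width: 0.0466
grasp_force: 8.9
[-0.0067966  -0.04863274 -0.05446054]
```

View pics/t1.png

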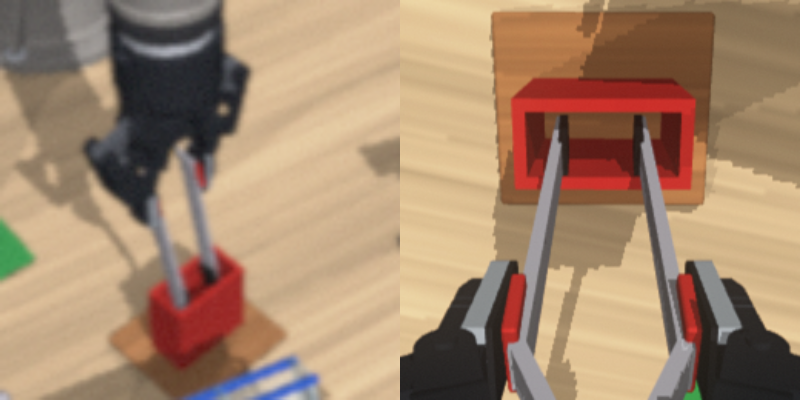

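The tongs pivot in the fingers with about 1 N, and the stand stays put (sheath crop (600,130), legs slanting from the pads at (515,310) to the sheath). I continue the tilt.

```bash
M="python3 -m inch"
$M '[[0.54,[-0.06,0,0],0],[0.54,[-0.12,0,0],0],[0.54,[-0.18,0,0],0],[0.54,[-0.24,0,0],0],[0.54,[-0.3,0,0],0]]'
$M '[[0.54,[0,0,0],0],[0.54,[0,0,0],0]]'
python3 - <<'E'
from h import *
im=snapshot("scene");w=snapshot("wrist");np.save("p3.npy",camera_params("wrist"),allow_pickle=True)
cv2.imwrite("pics/t2s.png",im[:,:,::-1]);cv2.imwrite("pics/t2w.png",w[:,:,::-1])
p=camera_params("wrist")
c=big(mask(im,172,6,150,80,(280,200,320,255)),1)[0];print("stand scene",cv2.minAreaRect(c))
s=readout.read_state();R=Ro.from_quat(s["eef_rot"]);g=s["eef_pos"]+R.apply([0,0,-.023]);print(g)
# black tip pads in wrist picture
a=w[60:360,160:480];cv2.imwrite("pics/t2.png",cv2.resize(a,None,fx=2,fy=2)[:,:,::-1])
for th in (20,25,30,35):
  t=np.radians(th);print(th,[np.round(proj(p,g+R.apply([.115*np.sin(t),y,.115*np.cos(t)]))) for y in(-.022,.022)])
E
```

```text
t: 5.2
eef_pos: [0.3963, -0.0959, 0.1474]
eef_rot: [0.994, 0.113, 0.0, 0.0]
contact_force: [0.9, 0.5, -0.3]
width: 0.0466
grasp_force: 8.9
t: 5.4
eef_pos: [0.3962, -0.0959, 0.1473]
eef_rot: [0.994, 0.113, -0.0, 0.0]
contact_force: [0.3, -0.7, -1.4]
width: 0.0466
grasp_force: 8.8
stand scene ((298.5244140625, 231.78048706054688), (24.675453186035156, 34.514404296875), 51.34019088745117)
[ 0.39652918 -0.09573555  0.17017705]
20 [array([285., 146.]), array([355., 146.])]
25 [array([284., 132.]), array([356., 132.])]
30 [array([283., 118.]), array([357., 118.])]
35 [array([282., 104.]), array([358., 104.])]
```

View pics/t2.png

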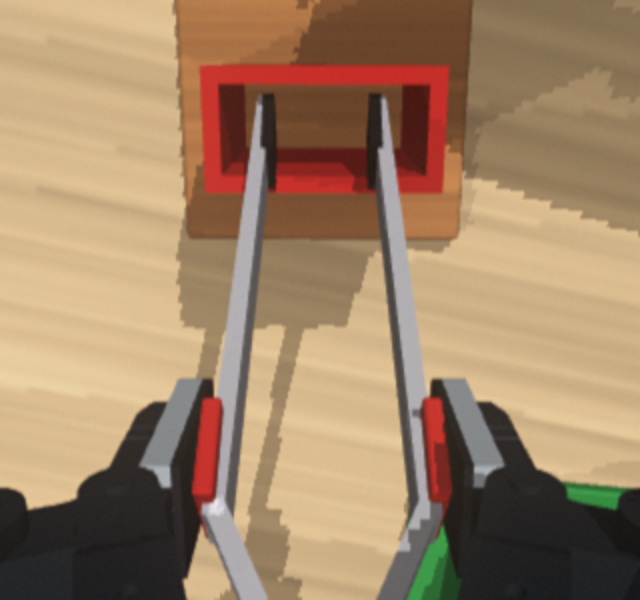

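Legs end at crop (265,95) and (378,95), matching a tilt of about 29–30°. I draw the tongs out along their axis and carry them over the rack, then look.

```bash
M="python3 -m inch"
$M '[[0.54,[-0.04,0,-0.07],0],[0.54,[-0.1,0,-0.17],0],[0.54,[-0.2,0,-0.35],0],[0.54,[-0.2,0,-0.5],0],[0.54,[-0.2,0,-0.7],0]]' >/dev/null
$M '[[0.54,[0,0,-0.2],0.01],[0.54,[0.1,0.05,-0.4],0.023],[0.54,[0.25,0.1,-0.5],0.033],[0.54,[0.4,0.16,-0.5],0.043],[0.54,[0.6,0.22,-0.5],0.053]]' >/dev/null
$M '[[0.54,[0.15,0,0],0],[0.54,[0.35,0,0],0],[0.54,[0.55,0,0],0],[0.54,[0.65,0,0],0],[0.54,[0.65,0,0],0]]'
$M '[[0.54,[0,0,0],0],[0.54,[0,0,0],0]]'
python3 - <<'E'
from h import *
s=readout.read_state();p=camera_params("wrist");w=snapshot("wrist");np.save("p4.npy",p,allow_pickle=True);cv2.imwrite("pics/w4.png",w[:,:,::-1])
im=snapshot("scene");cv2.imwrite("pics/s4.png",im[:,:,::-1]);im=snapshot("top");cv2.imwrite("pics/tp4.png",im[:,:,::-1])
print(s["eef_pos"],s["eef_rot"])
E
```

```text
t: 7.0
eef_pos: [0.5058, -0.1152, 0.2674]
eef_rot: [0.999, -0.053, -0.0, -0.0]
contact_force: [-0.7, 0.2, -0.7]
width: 0.0462
grasp_force: 8.8
t: 7.2
eef_pos: [0.5044, -0.1152, 0.2675]
eef_rot: [0.999, -0.054, -0.0, 0.0]
contact_force: [0.1, -0.1, -1.1]
width: 0.0462
grasp_force: 8.8
[ 0.5043899  -0.11515877  0.26754292] [ 9.98562639e-01 -5.35960420e-02 -2.91281234e-04  1.88577706e-04]
```

View pics/w4.png

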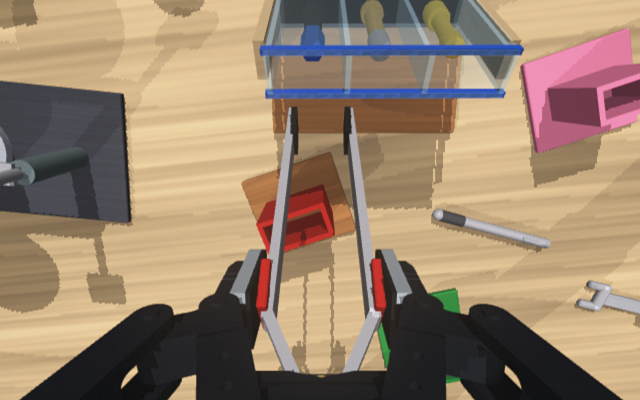

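The wrist view shows the near (lower) blue rim from (265,93) to (505,93), the far rim from (261,50) to (522,49), the blue cap at (313,45) in the left pocket, and the tong tips at (293,108) and (349,108).

```bash
python3 - <<'E'
from h import *
p=np.load("p4.npy",allow_pickle=True).item();S=camera_params("scene");T=camera_params("top")
pts={"nearL":((265,93.5),(327.9,168),(329,248.3)),"nearR":((505,93),(399.5,171.7),(256.7,276.7)),"farL":((261,50),(328.5,155.2),(335,253.7)),"farR":((522,49),(400.8,158.7),(261,284))}
X={}
for k,(a,b,c) in pts.items():
    X[k],r=tri([ray(p,*a),ray(T,*b),ray(S,*c)]);print(k,X[k].round(4),np.round(r,4))
m=sum(X.values())/4; d=(X["nearL"]+X["farL"]-X["nearR"]-X["farR"])/2;u=d/np.linalg.norm(d)
print("mid",m,"len",np.linalg.norm(d),"yaw",np.degrees(np.arctan2(-u[0],u[1])))
print("far-near",X["farL"]-X["nearL"],X["farR"]-X["nearR"])
e=u*.056;print("mouth left",m+e)
# on rim planes from wrist only
n=np.array([plane(p,*pts[k][0],z) for k,z in(("nearL",.138),("nearR",.138),("farL",.152),("farR",.152))]);print(n.round(4),n.mean(0))
s={"eef_pos":np.array([.50439,-.11516,.26754]),"eef_rot":[0.99856,-.0536,-.0003,.0002]}
R=Ro.from_quat(s["eef_rot"]);print(R.as_matrix().round(3))
# cap
print("cap",tri([ray(p,313,45),ray(T,340.5,157.5),ray(S,322.4,277.6)]))
# tilt from tips: top face corner at +8mm
g=s["eef_pos"]+R.apply([0,0,-.023])
for th in (26,28,30,32):
  t=np.radians(th);ex=np.array([np.cos(t),0,-np.sin(t)]);ez=np.array([np.sin(t),0,np.cos(t)])
  print(th,[np.round(proj(p,g+R.apply(.115*ez+.007*ex+[0,y,0])),1) for y in(-.0165,.0165)])
E
```

```text
nearL [ 0.581  -0.082   0.1287] [0.0014 0.0016 0.002 ]
nearR [ 0.5627 -0.2569  0.1349] [0.0022 0.0007 0.0027]
farL [ 0.6089 -0.0853  0.1445] [0.0009 0.0008 0.0016]
farR [ 0.591  -0.2597  0.1497] [0.0023 0.0006 0.0028]
mid [ 0.58590184 -0.17096378  0.13944353] len 0.17564800360855193 yaw -5.900313352121015
far-near [ 0.02787945 -0.00328743  0.01572681] [ 0.02828102 -0.00276884  0.01483377]
mouth left [ 0.5916555  -0.11528975  0.13762771]
[[ 0.5796 -0.0833  0.138 ]
 [ 0.5612 -0.2569  0.138 ]
 [ 0.6073 -0.087   0.152 ]
 [ 0.5892 -0.2602  0.152 ]] [ 0.58431618 -0.17183903  0.145     ]
[[ 0.994 -0.107 -0.001]
 [-0.107 -0.994 -0.   ]
 [-0.001  0.    -1.   ]]
cap (array([ 0.61752724, -0.11996301,  0.08611701]), [np.float64(0.0036879602140921456), np.float64(0.003257411808150735), np.float64(0.0008057659275837725)])
26 [array([292.1, 119.7]), array([347.1, 119.7])]
28 [array([291.7, 114. ]), array([347.5, 113.9])]
30 [array([291.2, 108.2]), array([347.9, 108.2])]
32 [array([290.8, 102.4]), array([348.3, 102.4])]
```

```bash
python3 - <<'E'
from h import *
p=np.load("p4.npy",allow_pickle=True).item();w=cv2.imread("pics/w4.png")[:,:,::-1].copy()
k=mask(w,100,125,120,40,(285,0,345,64)); 
rows=[(r,)+tuple(np.flatnonzero(k[r])[[0,-1]])  for r in range(0,64,6) if k[r].any()];print(rows)
y=np.radians(-6);rx=np.array([np.cos(y),np.sin(y),0]);ry=np.array([-np.sin(y),np.cos(y),0])
m=np.array([.585,-.1715,.142])+.056*ry; ax=-.5*rx+[0,0,.866]; n=.866*rx+[0,0,.5]
for uv in [(313,58),(313,50),(313,40),(313,30)]:
    o,d=ray(p,*uv); off=-.0045
    t=((m+off*n-o)@n)/(d@n);X=o+t*d;print(uv,X.round(4),"along",((X-m)@ax).round(4),"y",((X-m)@ry).round(4))
# required grip: tip centre at along -0.068, perp -0.003
R=Ro.from_quat([0.99856,-.0536,-.0003,.0002])
g0=np.array([.50439,-.11516,.26754])+R.apply([0,0,-.023])
for al in (.02,-.068):
    g=m+ax*(al+.115)-.003*n;print(al,"grip",g.round(4),"shift/0.1",(R.inv().apply(g-g0)*10).round(3))
E
```

```text
[(30, np.int64(305), np.int64(320)), (36, np.int64(302), np.int64(323)), (42, np.int64(302), np.int64(323)), (48, np.int64(285), np.int64(344)), (54, np.int64(285), np.int64(344)), (60, np.int64(307), np.int64(318))]
(313, 58) [ 0.6018 -0.1205  0.1133] along -0.0306 y -0.0035
(313, 50) [ 0.6087 -0.1211  0.1013] along -0.0444 y -0.0034
(313, 40) [ 0.6181 -0.1218  0.085 ] along -0.0632 y -0.0032
(313, 30) [ 0.6283 -0.1227  0.0673] along -0.0837 y -0.0029
0.02 grip [ 0.5211 -0.1085  0.2574] shift/0.1 [ 0.159 -0.084  0.331]
-0.068 grip [ 0.5649 -0.1131  0.1812] shift/0.1 [ 0.6   -0.086  1.093]
```

```bash
M="python3 -m inch"
$M '[[0.54,[0.05,-0.02,0.1],0],[0.54,[0.1,-0.05,0.2],0],[0.54,[0.16,-0.07,0.33],0],[0.54,[0.16,-0.07,0.33],0],[0.54,[0.16,-0.07,0.33],0]]'
$M '[[0.54,[0.05,0,0.087],0],[0.54,[0.1,0,0.173],0],[0.54,[0.15,0,0.26],0],[0.54,[0.2,0,0.346],0],[0.54,[0.2,0,0.346],0]]'
```

```text
t: 7.85
eef_pos: [0.5216, -0.1096, 0.2332]
eef_rot: [0.999, -0.053, -0.001, -0.0]
contact_force: [-0.4, -0.3, -0.2]
width: 0.046
grasp_force: 8.9
t: 8.35
eef_pos: [0.5414, -0.112, 0.1976]
eef_rot: [0.999, -0.053, -0.002, -0.0]
contact_force: [-0.3, -0.3, -1.0]
width: 0.046
grasp_force: 8.8
```

```bash
M="python3 -m inch"
$M '[[0.54,[0.05,0,0.087],0],[0.54,[0.1,0,0.173],0],[0.54,[0.13,0,0.22],0],[0.54,[0.13,0,0.22],0]]'
python3 - <<'E'
from h import *
w=snapshot("wrist");a=w[40:240,200:440];cv2.imwrite("pics/w5.png",cv2.resize(a,None,fx=3,fy=3)[:,:,::-1])
E
```

```text
t: 8.75
eef_pos: [0.5545, -0.1133, 0.1765]
eef_rot: [0.999, -0.053, -0.001, -0.0]
contact_force: [-0.0, 0.1, -1.4]
width: 0.0464
grasp_force: 8.8
```

View pics/w5.png

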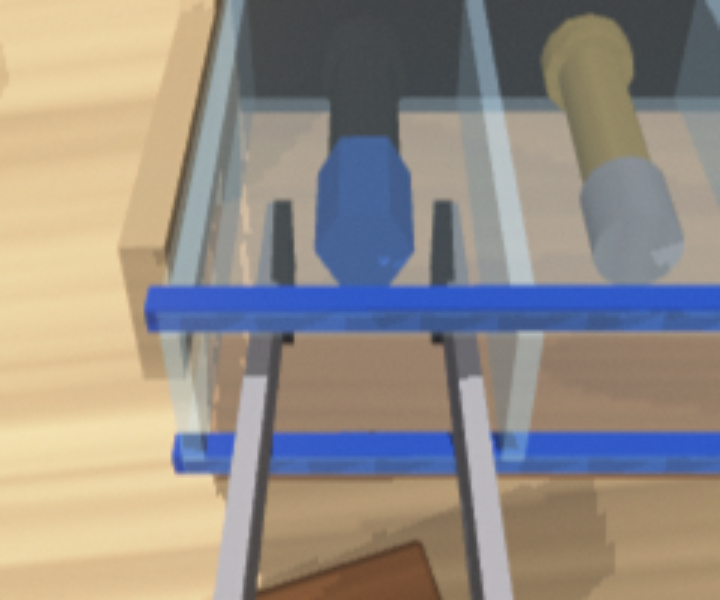

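The tips straddle the blue cap evenly (tips' inner faces at crop 294 and 433, cap centre 364), with no contact. I go 22 mm deeper, squeeze, and draw out.

```bash
M="python3 -m inch"
$M '[[0.54,[0.04,0,0.07],0],[0.54,[0.08,0,0.14],0],[0.54,[0.11,0,0.19],0],[0.54,[0.11,0,0.19],0]]'
$M '[[0.52,[0,0,0],0],[0.5,[0,0,0],0],[0.45,[0,0,0],0],[0.45,[0,0,0],0],[0.45,[0,0,0],0]]' 40
```

```text
t: 9.2
eef_pos: [0.5653, -0.1145, 0.1574]
eef_rot: [0.999, -0.053, -0.001, -0.0]
contact_force: [-0.1, 0.1, -0.5]
width: 0.0468
grasp_force: 8.8
t: 9.7
eef_pos: [0.5657, -0.1146, 0.1588]
eef_rot: [0.999, -0.053, 0.0, 0.0]
contact_force: [0.5, 0.4, -0.9]
width: 0.0429
grasp_force: 42.9
```

```bash
M="python3 -m inch"
$M '[[0.45,[-0.05,0,-0.087],0],[0.45,[-0.1,0,-0.173],0],[0.45,[-0.17,0,-0.294],0],[0.45,[-0.25,0,-0.433],0],[0.45,[-0.35,0,-0.606],0]]'
$M '[[0.45,[-0.08,0,-0.139],0],[0.45,[-0.16,0,-0.277],0],[0.45,[-0.24,0,-0.416],0],[0.45,[-0.32,0,-0.554],0],[0.45,[-0.4,0,-0.693],0]]'
$M '[[0.45,[0,0,-0.15],0],[0.45,[0,0,-0.3],0],[0.45,[0,0,-0.3],0],[0.45,[0,0,-0.3],0],[0.45,[0,0,-0.3],0]]'
python3 - <<'E'
from h import *
s=readout.read_state();p=camera_params("wrist");w=snapshot("wrist");np.save("p6.npy",p,allow_pickle=True);cv2.imwrite("pics/w6.png",w[:,:,::-1])
im=snapshot("scene");cv2.imwrite("pics/s6.png",im[:,:,::-1])
cv2.imwrite("pics/tp6.png",snapshot("top")[:,:,::-1])
b=w[0:230,220:430].copy();h=hsv(w)
k=mask(w,100,125,120,40,(285,0,355,200))
for r in range(0,200,8):
    x=np.flatnonzero(k[r]);
    if len(x): print(r,x[0],x[-1],len(x))
E
```

```text
t: 10.2
eef_pos: [0.53, -0.1107, 0.2206]
eef_rot: [0.999, -0.053, -0.0, 0.0]
contact_force: [0.4, -0.0, -0.2]
width: 0.0435
grasp_force: 42.9
t: 10.7
eef_pos: [0.4904, -0.1064, 0.2897]
eef_rot: [0.999, -0.053, -0.0, 0.0]
contact_force: [-0.3, -0.7, -1.2]
width: 0.0429
grasp_force: 42.9
t: 11.2
eef_pos: [0.4905, -0.1066, 0.3176]
eef_rot: [0.999, -0.054, -0.001, -0.0]
contact_force: [0.5, 0.4, -1.3]
width: 0.0431
grasp_force: 42.9
40 285 354 70
72 288 354 39
112 309 333 25
120 306 335 30
128 306 335 30
136 305 336 32
144 305 336 32
152 308 333 26
```

```bash
M="python3 -m inch"
$M '[[0.45,[0,-0.1,-0.2],-0.01],[0.45,[-0.05,-0.3,-0.4],-0.022],[0.45,[-0.1,-0.5,-0.5],-0.036],[0.45,[-0.15,-0.75,-0.5],-0.048],[0.45,[-0.2,-1,-0.5],-0.0585]]' 40 >/dev/null
$M '[[0.45,[0.05,-0.25,0],0],[0.45,[0.1,-0.5,0],0],[0.45,[0.15,-0.75,0],0],[0.45,[0.19,-1,0],0]]' >/dev/null
$M '[[0.45,[0.05,-0.25,0],0],[0.45,[0.1,-0.5,0],0],[0.45,[0.15,-0.75,0],0],[0.45,[0.19,-1,0],0],[0.45,[0.19,-1,0],0]]'
$M '[[0.45,[0,0,0],0],[0.45,[0,0,0],0]]' >/dev/null
python3 - <<'E'
from h import *
s=readout.read_state();p=camera_params("wrist");w=snapshot("wrist");np.save("p7.npy",p,allow_pickle=True);cv2.imwrite("pics/w7.png",w[:,:,::-1])
print(s["eef_pos"],s["eef_rot"],s["grasp_force"])
cv2.imwrite("pics/s7.png",snapshot("scene")[:,:,::-1]); cv2.imwrite("pics/tp7.png",snapshot("top")[:,:,::-1])
for c in big(mask(w,5,18,170,150),2): print("orange",cv2.contourArea(c),cv2.minAreaRect(c))
for X in [(.56,.264,.169),(.538,.16,.197)]: print(proj(p,np.array(X)))
a=cv2.resize(w,(480,300));b=cv2.resize(cv2.imread("pics/s7.png")[90:290,330:490],(240,300))[:,:,::-1]
cv2.imwrite("pics/v7.png",np.hstack([a,b])[:,:,::-1])
E
```

```text
t: 12.75
eef_pos: [0.4641, 0.204, 0.3674]
eef_rot: [0.991, 0.135, -0.002, -0.002]
contact_force: [0.1, 0.3, -0.3]
width: 0.0427
grasp_force: 42.9
[0.46710053 0.19717124 0.36785398] [ 9.91572888e-01  1.29546803e-01 -5.91120004e-04  6.95266180e-04] 42.91527807712555
orange 754.5 ((384.8771667480469, 111.1678237915039), (52.0588264465332, 15.823529243469238), 28.072484970092773)
orange 0.0 ((524.0, 236.0), (14.0, 0.0), 180.0)
(np.float64(273.5168390331981), np.float64(50.29684143090998))
(np.float64(383.6213104083781), np.float64(107.82750321172325))
```

```bash
python3 - <<'E'
from h import *
S=camera_params("scene");T=camera_params("top");p=np.load("p7.npy",allow_pickle=True).item()
def rim(f,roi):
    im=cv2.imread(f)[:,:,::-1].copy();k=mask(im,0,180,0,95,roi,255,45)
    c=cv2.convexHull(big(k,1)[0]);return cv2.contourArea(c),cv2.fitEllipse(c),cv2.boundingRect(c)
print("top",rim("pics/top0.png",(145,148,210,206)))
print("scene",rim("pics/scene0.png",(408,155,468,200)))
w=cv2.imread("pics/w7.png")[:,:,::-1].copy();print("wrist",rim("pics/w7.png",(180,0,350,130)))
# expected ellipses for candidate centres (outline of circle r=56 at z=.169)
a=np.linspace(0,2*np.pi,60)
for C in [(.56,.264)]:
    for n,q in(("top",T),("scene",S),("wrist",p)):
        E=np.array([proj(q,np.array([C[0]+.055*np.cos(t),C[1]+.055*np.sin(t),.169])) for t in a],np.float32)
        print(n,cv2.fitEllipse(E),cv2.boundingRect(E))
h=hsv(w)
print("stem col profile (row: dark cols)")
for r in range(20,112,8):
    x=np.flatnonzero((h[r,285:360,2]<70));print(r,(x[[0,-1]]+285,len(x)) if len(x) else None,end=" ")
k=mask(w,100,125,120,40,(285,60,355,200));c=big(k,1)[0];print("cap",cv2.minAreaRect(c),cv2.boundingRect(c))
E
```

```text
top (2229.0, ((182.19308471679688, 181.751708984375), (49.52826690673828, 60.80647277832031), 130.22108459472656), (154, 154, 56, 52))
scene (1652.5, ((430.62860107421875, 181.36386108398438), (42.3861198425293, 62.81352615356445), 83.24632263183594), (408, 160, 57, 40))
wrist (13210.0, ((268.5829162597656, 49.312164306640625), (128.4405059814453, 158.1666259765625), 157.1400146484375), (201, 0, 132, 130))
top ((180.5939178466797, 177.98431396484375), (44.2122917175293, 47.93832015991211), 57.85697937011719) (157, 155, 48, 46)
scene ((435.71551513671875, 175.7427978515625), (28.468156814575195, 44.40995788574219), 105.87074279785156) (414, 160, 44, 31)
wrist ((273.3717956542969, 46.89506530761719), (124.33081817626953, 135.2376251220703), 166.41845703125) (210, -21, 126, 136)
stem col profile (row: dark cols)
20 None 28 None 36 None 44 None 52 None 60 None 68 (array([308, 334]), 27) 76 (array([306, 336]), 31) 84 (array([307, 334]), 28) 92 (array([310, 332]), 23) 100 (array([310, 333]), 24) 108 (array([300, 341]), 16) cap ((320.5, 131.0), (52.0, 31.0), 90.0) (305, 105, 32, 53)
```

```bash
python3 - <<'E'
from h import *
S=camera_params("scene");T=camera_params("top");p=np.load("p7.npy",allow_pickle=True).item()
s=readout.read_state();R=Ro.from_quat(s["eef_rot"]);g=s["eef_pos"]+R.apply([0,0,-.023])
print(s["eef_pos"],R.as_matrix().round(3))
sol={}
for th in(26,28,30,32,34):
    t=np.radians(th);ez=np.array([np.sin(t),0,np.cos(t)]);ex=np.array([np.cos(t),0,-np.sin(t)])
    out=[]
    for L,r in((.097,.009),(.125,.009),(.177,.011),(.177,0)):  # cap top, cap bottom, foot far edge (+x side)
        out.append(np.round(proj(p,g+R.apply(L*ez+r*ex)),0))
    print(th,out)
t=np.radians(30);f=g+R.apply([.177*np.sin(t),0,.177*np.cos(t)]);print("foot",f)
print("knob",tri([ray(T,223,182.3),ray(S,399.9,181.6),ray(p,384.9,111.2)]))
F=np.array([.560,.2695,.20]);print("shift",(R.inv().apply(F-f)*10).round(3))
# stem foot by triangulation: dark in scene/top?
E
```

```text
[0.46743508 0.19690933 0.36836554] [[ 0.967  0.256 -0.   ]
 [ 0.256 -0.967 -0.001]
 [-0.     0.001 -1.   ]]
26 [array([321., 132.]), array([320., 108.]), array([320.,  69.]), array([320.,  84.])]
28 [array([321., 127.]), array([321., 101.]), array([320.,  61.]), array([320.,  76.])]
30 [array([321., 123.]), array([321.,  95.]), array([320.,  52.]), array([320.,  68.])]
32 [array([321., 118.]), array([321.,  89.]), array([320.,  44.]), array([320.,  59.])]
34 [array([321., 113.]), array([321.,  82.]), array([320.,  35.]), array([320.,  51.])]
foot [0.55296649 0.2194372  0.23804404]
knob (array([0.53830721, 0.15759774, 0.18531274]), [np.float64(0.0031949029295990547), np.float64(0.0019368671837407324), np.float64(0.0032108326021900954)])
shift [ 0.196 -0.466  0.38 ]
```

```bash
M="python3 -m inch"
$M '[[0.45,[0.05,-0.12,0],0],[0.45,[0.12,-0.25,0],0],[0.45,[0.2,-0.38,0],0],[0.45,[0.25,-0.466,0],0],[0.45,[0.25,-0.466,0],0]]'
$M '[[0.45,[0,0,0.15],0],[0.45,[0,0,0.3],0],[0.45,[0,0,0.45],0],[0.45,[0,0,0.6],0],[0.45,[0,0,0.7],0]]'
$M '[[0.45,[0,0,0.1],0],[0.45,[0,0,0.2],0],[0.45,[0,0,0.25],0],[0.45,[0,0,0.25],0]]'
python3 - <<'E'
from h import *
w=snapshot("wrist");cv2.imwrite("pics/w8.png",w[:,:,::-1])
k=mask(w,100,125,120,40,(285,60,355,200));c=big(k,1)[0];print("cap",cv2.boundingRect(c))
for r in range(30,110,8):
    x=np.flatnonzero((hsv(w)[r,285:360,2]<70));print(r,(x[[0,-1]]+285,len(x)) if len(x) else None,end=" ")
E
```

```text
t: 13.6
eef_pos: [0.479, 0.2515, 0.3682]
eef_rot: [0.991, 0.131, -0.0, -0.001]
contact_force: [0.4, 0.3, -1.4]
width: 0.0432
grasp_force: 42.9
t: 14.1
eef_pos: [0.4791, 0.2484, 0.2975]
eef_rot: [0.992, 0.129, -0.001, 0.001]
contact_force: [0.1, 1.1, -1.8]
width: 0.0434
grasp_force: 42.9
t: 14.5
eef_pos: [0.479, 0.2492, 0.2728]
eef_rot: [0.992, 0.13, -0.001, 0.0]
contact_force: [-0.9, -0.6, -1.3]
width: 0.0432
grasp_force: 42.9
cap (305, 105, 32, 53)
30 None 38 None 46 None 54 None 62 (array([314, 326]), 13) 70 (array([307, 334]), 28) 78 (array([306, 336]), 31) 86 (array([307, 334]), 28) 94 (array([310, 332]), 23) 102 (array([309, 332]), 24)
```

```bash
python3 - <<'E'
from h import *
w=cv2.imread("pics/w8.png");s=snapshot("scene")[:,:,::-1];t=snapshot("top")[:,:,::-1]
a=cv2.resize(w[0:200,200:440],(480,400));b=cv2.resize(s[110:240,370:490],(320,347));c=cv2.resize(t[130:230,140:260],(320,253))
cv2.imwrite("pics/v8.png",np.hstack([np.vstack([a,np.zeros((200,480,3),np.uint8)]),np.vstack([b,c])]))
E
```

```text
(no output)
```

View pics/v8.png

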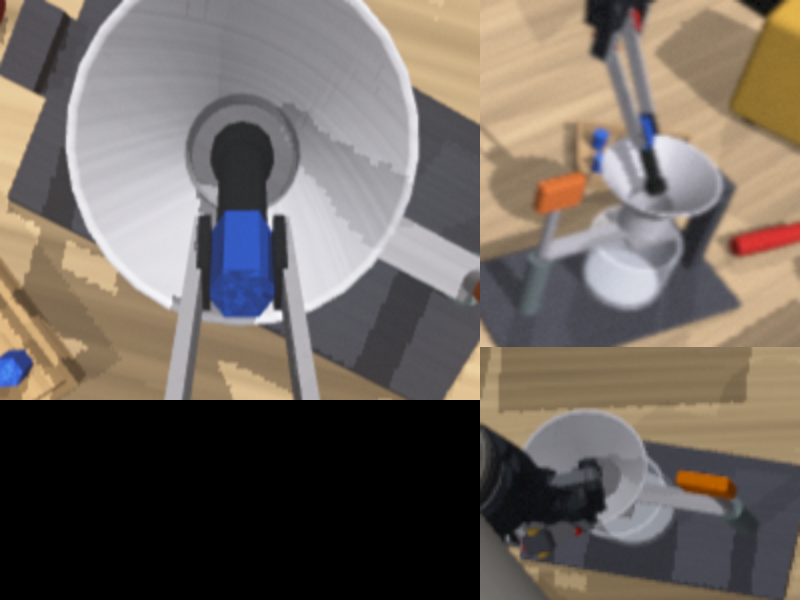

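The foot sits centred over the spout (crop (243,155)), held by the cap in the tong tips. I lower it into the spout and then straighten it against the spout's wall.

```bash
M="python3 -m inch"
$M '[[0.45,[0,0,0.08],0],[0.45,[0,0,0.16],0],[0.45,[0,0,0.24],0],[0.45,[0,0,0.27],0],[0.45,[0,0,0.27],0]]'
$M '[[0.45,[0.05,0,0],0],[0.45,[0.1,0,0],0],[0.45,[0.15,0,-0.01],0],[0.45,[0.2,0,-0.02],0],[0.45,[0.2,0,-0.02],0]]'
python3 - <<'E'
from h import *
w=snapshot("wrist");cv2.imwrite("pics/w9.png",w[:,:,::-1])
k=mask(w,100,125,120,40,(285,60,355,200));c=big(k,1)[0];print("cap",cv2.boundingRect(c))
for r in range(30,110,8):
    x=np.flatnonzero((hsv(w)[r,285:360,2]<70));print(r,(x[[0,-1]]+285,len(x)) if len(x) else None,end=" ")
E
```

```text
t: 15.15
eef_pos: [0.4789, 0.2491, 0.2456]
eef_rot: [0.992, 0.13, -0.001, 0.0]
contact_force: [-0.4, -0.2, -1.4]
width: 0.0433
grasp_force: 42.9
t: 15.65
eef_pos: [0.4996, 0.2549, 0.2486]
eef_rot: [0.992, 0.13, 0.0, -0.0]
contact_force: [-0.7, -1.1, -1.4]
width: 0.0431
grasp_force: 42.8
cap (304, 112, 34, 49)
30 None 38 None 46 None 54 None 62 None 70 None 78 None 86 (array([308, 333]), 26) 94 (array([306, 335]), 30) 102 (array([307, 334]), 28)
```

The stem is righting itself in the tips (foot rows 62–86 → 84–104). Continue.

```bash
M="python3 -m inch"
$M '[[0.45,[0.05,0,-0.01],0],[0.45,[0.1,0,-0.02],0],[0.45,[0.15,0,-0.03],0],[0.45,[0.2,0,-0.04],0],[0.45,[0.2,0,-0.04],0]]'
$M '[[0.45,[0.04,0,0],0],[0.45,[0.06,0,0],0],[0.45,[0.06,0,0],0]]'
python3 - <<'E'
from h import *
s=readout.read_state();p=camera_params("wrist")
w=snapshot("wrist");cv2.imwrite("pics/w10.png",w[:,:,::-1])
k=mask(w,100,125,120,40,(285,60,355,220));c=big(k,1)[0];print("cap",cv2.boundingRect(c))
for r in range(46,190,8):
    x=np.flatnonzero((hsv(w)[r,285:360,2]<70));print(r,(x[[0,-1]]+285,len(x)) if len(x) else None,end=" ")
R=Ro.from_quat(s["eef_rot"]);g=s["eef_pos"]+R.apply([0,0,-.023])
for th in(26,28,30):
  t=np.radians(th);c0=g+R.apply([.106*np.sin(t),0,.106*np.cos(t)]);print(th,c0)
  for b in(0,5,10):
    b=np.radians(b);u=np.array([np.sin(b),0,np.cos(b)]);v=np.array([np.cos(b),0,-np.sin(b)])
    print([np.round(proj(p,c0+R.apply(L*u+r*v))) for L,r in((-.009,-.009),(-.009,.009),(.019,.009),(.071,.011),(.059,.011))])
S=snapshot("scene");k=mask(S,100,125,120,40,(400,120,470,200));print([ (cv2.boundingRect(c),cv2.minAreaRect(c)) for c in big(k,2)])
E
```

```text
t: 16.2
eef_pos: [0.5191, 0.2599, 0.2526]
eef_rot: [0.992, 0.13, 0.001, -0.0]
contact_force: [-0.3, -0.3, -1.6]
width: 0.0431
grasp_force: 41.8
t: 16.5
eef_pos: [0.524, 0.2614, 0.2524]
eef_rot: [0.992, 0.13, 0.0, -0.0]
contact_force: [-0.1, -1.5, -1.5]
width: 0.0431
grasp_force: 41.7
cap (304, 125, 34, 37)
46 None 54 None 62 None 70 None 78 None 86 None 94 None 102 None 110 (array([300, 341]), 11) 118 (array([299, 342]), 34) 126 (array([299, 342]), 24) 134 (array([301, 341]), 11) 142 (array([301, 340]), 8) 150 (array([301, 340]), 6) 158 None 166 None 174 None 182 None 26 [0.56890878 0.27337458 0.18017349]
[array([320., 155.]), array([320., 123.]), array([320., 120.]), array([320., 112.]), array([320., 113.])]
[array([320., 156.]), array([320., 125.]), array([320., 117.]), array([320., 104.]), array([320., 106.])]
[array([320., 157.]), array([320., 127.]), array([320., 115.]), array([320.,  95.]), array([320.,  99.])]
28 [0.57209426 0.27422334 0.18185326]
[array([320., 150.]), array([320., 118.]), array([320., 114.]), array([320., 107.]), array([320., 108.])]
[array([320., 151.]), array([320., 119.]), array([320., 112.]), array([320.,  99.]), array([320., 101.])]
[array([320., 152.]), array([320., 121.]), array([320., 109.]), array([320.,  91.]), array([320.,  94.])]
30 [0.57522116 0.27505649 0.18364705]
[array([320., 145.]), array([320., 112.]), array([320., 109.]), array([320., 103.]), array([320., 104.])]
[array([320., 146.]), array([320., 114.]), array([320., 107.]), array([320.,  95.]), array([320.,  97.])]
[array([320., 147.]), array([320., 115.]), array([320., 104.]), array([320.,  86.]), array([320.,  89.])]
[((413, 159, 5, 7), ((414.50006103515625, 161.50001525878906), (4.242640495300293, 5.656853675842285), 45.0)), ((444, 168, 4, 6), ((445.5, 170.5), (5.0, 3.0), 90.0))]
```

```bash
M="python3 -m inch"
$M '[[0.45,[-0.04,0,0],0],[0.45,[-0.04,0,0.03],0],[0.45,[-0.04,0,0.06],0],[0.45,[-0.04,0,0.06],0]]'
$M '[[0.45,[0,0,0.02],0],[0.45,[0,0,0.03],0],[0.45,[0,0,0.03],0]]'
$M '[[0.45,[0,0,0.02],0],[0.45,[0,0,0.03],0],[0.45,[0,0,0.03],0]]'
```

```text
t: 17.0
eef_pos: [0.5196, 0.2599, 0.2459]
eef_rot: [0.992, 0.13, -0.001, 0.0]
contact_force: [-0.6, -0.6, -1.1]
width: 0.043
grasp_force: 41.6
t: 17.3
eef_pos: [0.5198, 0.2602, 0.2433]
eef_rot: [0.992, 0.13, -0.0, 0.0]
contact_force: [-0.7, 0.4, -1.1]
width: 0.0432
grasp_force: 41.6
t: 17.6
eef_pos: [0.5198, 0.2602, 0.2403]
eef_rot: [0.992, 0.13, -0.0, 0.0]
contact_force: [-1.0, 0.0, -0.7]
width: 0.0432
grasp_force: 41.6
```

```bash
M="python3 -m inch"
$M '[[0.45,[0,0,0.02],0],[0.45,[0,0,0.02],0]]'|sed -n 4p
$M '[[0.45,[0,0,0.02],0],[0.45,[0,0,0.02],0]]'|sed -n 4p
$M '[[0.45,[0,0,0.02],0],[0.45,[0,0,0.02],0]]'
python3 - <<'E'
from h import *
w=snapshot("wrist");cv2.imwrite("pics/w11.png",w[:,:,::-1])
k=mask(w,100,125,120,40,(285,60,355,220));c=big(k,1)[0];print("cap",cv2.boundingRect(c))
E
```

```text
contact_force: [-1.2, -0.1, -1.3]
contact_force: [0.1, 0.4, -0.4]
t: 18.2
eef_pos: [0.5208, 0.2608, 0.2356]
eef_rot: [0.992, 0.13, 0.001, -0.0]
contact_force: [1.4, -0.2, 3.4]
width: 0.043
grasp_force: 42.3
cap (303, 123, 36, 37)
```

```bash
M="python3 -m inch"
$M '[[0.51,[0,0,-0.01],0],[0.52,[0,0,-0.01],0],[0.53,[0,0,-0.01],0],[0.54,[0,0,-0.01],0],[0.545,[0,0,-0.01],0]]'
$M '[[0.545,[0,0,0],0],[0.545,[0,0,0],0],[0.545,[0,0,0],0]]'
python3 - <<'E'
from h import *
w=snapshot("wrist");cv2.imwrite("pics/w12.png",w[:,:,::-1])
k=mask(w,100,125,120,40,(270,60,365,220));c=big(k,1)[0];print("cap",cv2.boundingRect(c),cv2.minAreaRect(c))
h=hsv(w)
for r in range(100,170,8):
    x=np.flatnonzero((h[r,270:370,2]<70))+270;print(r,list(x),end=" ")
E
```

```text
t: 18.75
eef_pos: [0.5195, 0.2601, 0.235]
eef_rot: [0.992, 0.13, -0.001, 0.0]
contact_force: [0.1, -0.1, -0.3]
width: 0.0466
grasp_force: 8.6
t: 19.05
eef_pos: [0.5198, 0.2603, 0.2355]
eef_rot: [0.992, 0.13, -0.0, 0.0]
contact_force: [-0.8, 0.2, -0.9]
width: 0.0463
grasp_force: 8.6
cap (302, 120, 36, 36) ((319.5, 137.5), (35.0, 35.0), 90.0)
100 [] 108 [np.int64(291), np.int64(292), np.int64(293), np.int64(294), np.int64(295), np.int64(346), np.int64(347), np.int64(348), np.int64(349), np.int64(350)] 116 [np.int64(290), np.int64(291), np.int64(292), np.int64(293), np.int64(294), np.int64(295), np.int64(296), np.int64(311), np.int64(312), np.int64(313), np.int64(314), np.int64(315), np.int64(316), np.int64(317), np.int64(318), np.int64(319), np.int64(320), np.int64(321), np.int64(322), np.int64(323), np.int64(324), np.int64(325), np.int64(326), np.int64(327), np.int64(328), np.int64(329), np.int64(345), np.int64(346), np.int64(347), np.int64(348), np.int64(349), np.int64(350)] 124 [np.int64(291), np.int64(292), np.int64(293), np.int64(294), np.int64(295), np.int64(296), np.int64(307), np.int64(308), np.int64(309), np.int64(332), np.int64(333), np.int64(334), np.int64(345), np.int64(346), np.int64(347), np.int64(348), np.int64(349), np.int64(350), np.int64(351)] 132 [np.int64(290), np.int64(291), np.int64(292), np.int64(293), np.int64(294), np.int64(295), np.int64(296), np.int64(344), np.int64(345), np.int64(346), np.int64(347), np.int64(348), np.int64(349), np.int64(350), np.int64(351)] 140 [np.int64(293), np.int64(294), np.int64(295), np.int64(296), np.int64(344), np.int64(345), np.int64(346), np.int64(347), np.int64(348)] 148 [np.int64(293), np.int64(294), np.int64(295), np.int64(296), np.int64(345), np.int64(346), np.int64(347), np.int64(348)] 156 [] 164 []
```

Tips are clear of the cap on both sides (columns 296|302–338|344) and the cap looks round, so upright. I retreat along the tongs' axis and carry them to the stand.

```bash
M="python3 -m inch"
$M '[[0.545,[-0.05,0,-0.09],0],[0.545,[-0.13,0,-0.23],0],[0.545,[-0.25,0,-0.43],0],[0.545,[-0.38,0,-0.66],0],[0.545,[-0.5,0,-0.87],0]]'
python3 - <<'E'
from h import *
p=camera_params("wrist");w=snapshot("wrist");cv2.imwrite("pics/w13.png",w[:,:,::-1])
S=camera_params("scene");sc=snapshot("scene");T=camera_params("top")
for nm,im,q,roi in(("w",w,p,None),("s",sc,S,(420,150,460,190))):
    k=mask(im,100,125,120,40,roi)
    for c in big(k,2): print(nm,cv2.contourArea(c),cv2.boundingRect(c))
    print(nm,"pred cap top/ctr",proj(q,np.array([.566,.272,.178])),proj(q,np.array([.566,.272,.165])))
E
$M '[[0.54,[-0.1,0.15,0],0],[0.54,[-0.24,0.35,0],0],[0.54,[-0.36,0.57,0],0],[0.54,[-0.48,0.78,0],0]]' >/dev/null
$M '[[0.54,[-0.12,0.2,0],0],[0.54,[-0.24,0.4,0],0],[0.54,[-0.36,0.6,0],0],[0.54,[-0.48,0.78,0],0]]' >/dev/null
$M '[[0.54,[-0.12,0.2,0],0],[0.54,[-0.24,0.4,0],0],[0.54,[-0.36,0.6,0],0],[0.54,[-0.48,0.78,0],0]]' >/dev/null
$M '[[0.54,[-0.12,0.2,0],0.0055],[0.54,[-0.24,0.4,0],0.0055],[0.54,[-0.36,0.6,0],0.0055],[0.54,[-0.46,0.78,0],0.0055],[0.54,[-0.46,0.78,0],0.0055]]'
$M '[[0.54,[0,0,0],0],[0.54,[0,0,0],0]]'>/dev/null
python3 - <<'E'
from h import *
s=readout.read_state();p=camera_params("wrist");w=snapshot("wrist");cv2.imwrite("pics/w14.png",w[:,:,::-1]);print(s["eef_pos"],s["eef_rot"])
print("to hover",goal([.367,-.1027,.199]).round(3),np.degrees(2*np.arctan2(s["eef_rot"][1],s["eef_rot"][0])))
h=hsv(w)
for r in range(84,124,4):
    x=np.flatnonzero((h[r,270:370,2]<70))+270;print(r,x[[0,-1]] if len(x) else None,end=" ")
k=mask(w,172,6,140,70)
for c in big(k,2): print(cv2.contourArea(c),cv2.minAreaRect(c))
for z in(.08,): print("rim corners pred",[np.round(proj(p,np.array([.450+a*.974-b*.225,-.0855+a*.225+b*.974,z]))) for a,b in((-.018,-.035),(-.018,.035),(.018,.035),(.018,-.035))])
E
```

```text
t: 19.6
eef_pos: [0.4705, 0.2477, 0.3252]
eef_rot: [0.991, 0.13, 0.001, -0.0]
contact_force: [0.8, -0.4, -1.5]
width: 0.0466
grasp_force: 8.6
w 493.0 (309, 44, 26, 27)
w 204.0 (139, 124, 21, 15)
w pred cap top/ctr (np.float64(321.62112787183247), np.float64(55.81637558593752)) (np.float64(321.5616795524232), np.float64(57.38479333209605))
s 56.0 (436, 172, 9, 13)
s pred cap top/ctr (np.float64(440.45693703707923), np.float64(172.92513180206146)) (np.float64(439.02496500723726), np.float64(176.54553843759712))
t: 21.4
eef_pos: [0.3673, -0.1061, 0.3223]
eef_rot: [0.994, 0.11, -0.0, 0.001]
contact_force: [0.4, 0.3, -1.1]
width: 0.0467
grasp_force: 8.9
[ 0.36864295 -0.10165606  0.32254643] [ 9.93498541e-01  1.13844564e-01  1.09741164e-04 -2.29725935e-04]
to hover [-0.019  0.007  1.235] 13.07397192182748
84 [348 349] 88 [348 349] 92 [348 349] 96 None 100 None 104 None 108 [292 349] 112 [291 349] 116 [291 349] 120 [291 350] 2472.0 ((322.5, 80.5), (37.0, 69.0), 90.0)
531.5 ((378.12762451171875, 287.03106689453125), (58.38097381591797, 11.54332160949707), 85.2363510131836)
rim corners pred [array([356.,  99.]), array([289.,  99.]), array([288.,  62.]), array([358.,  62.])]
```

```bash
M="python3 -m inch"
$M '[[0.54,[-0.01,0,0.2],0],[0.54,[-0.02,0.01,0.45],0],[0.54,[-0.02,0.01,0.7],0],[0.54,[-0.02,0.01,0.85],0],[0.54,[-0.02,0.01,0.85],0]]' >/dev/null
$M '[[0.54,[0,0,0.2],0],[0.54,[0,0,0.385],0],[0.54,[0.08,0,0.52],0],[0.54,[0.16,0,0.66],0],[0.54,[0.16,0,0.66],0]]'
$M '[[0.54,[0.05,0,0.087],0],[0.54,[0.1,0,0.17],0],[0.54,[0.14,0,0.245],0],[0.54,[0.14,0,0.245],0]]'
```

```text
t: 22.65
eef_pos: [0.3826, -0.0998, 0.1712]
eef_rot: [0.993, 0.114, -0.001, -0.001]
contact_force: [-0.9, -0.2, -0.9]
width: 0.0464
grasp_force: 8.8
t: 23.05
eef_pos: [0.396, -0.0973, 0.1463]
eef_rot: [0.994, 0.113, -0.0, -0.0]
contact_force: [0.7, 1.0, -0.9]
width: 0.0465
grasp_force: 8.9
```

```bash
M="python3 -m inch"
$M '[[0.54,[0.06,0,0],0],[0.54,[0.12,0,0],0],[0.54,[0.18,0,0],0],[0.54,[0.24,0,0],0],[0.54,[0.3,0,0],0]]'
$M '[[0.54,[0.06,0,0],0],[0.54,[0.12,0,0],0],[0.54,[0.18,0,0],0],[0.54,[0.24,0,0],0],[0.54,[0.3,0,0],0]]'
$M '[[0.54,[0,0,0],0],[0.54,[-0.05,0,0],0],[0.54,[-0.05,0,0],0]]'
python3 - <<'E'
from h import *
s=readout.read_state();p=camera_params("wrist");w=snapshot("wrist");cv2.imwrite("pics/w15.png",w[:,:,::-1]);print(s["eef_pos"])
print("to centre",goal([.4511,-.0835,.1484]).round(3))
h=hsv(w)
for r in range(100,300,8):
    x=np.flatnonzero((h[r,270:370,2]<60))+270;print(r,len(x),x[[0,-1]] if len(x) else None,end=" ")
E
```

```text
t: 23.55
eef_pos: [0.4257, -0.0909, 0.1472]
eef_rot: [0.994, 0.113, 0.0, 0.0]
contact_force: [-0.9, 0.1, -0.8]
width: 0.0466
grasp_force: 8.8
t: 24.05
eef_pos: [0.4549, -0.0841, 0.1471]
eef_rot: [0.994, 0.113, 0.0, -0.0]
contact_force: [-0.8, 0.4, 0.1]
width: 0.0462
grasp_force: 8.8
t: 24.35
eef_pos: [0.4486, -0.0856, 0.147]
eef_rot: [0.994, 0.113, -0.0, 0.0]
contact_force: [-0.4, -0.0, -0.6]
width: 0.0463
grasp_force: 8.9
[ 0.44864598 -0.08560751  0.14696756]
to centre [ 0.026 -0.016 -0.013]
100 0 None 108 0 None 116 0 None 124 0 None 132 0 None 140 0 None 148 0 None 156 0 None 164 0 None 172 0 None 180 0 None 188 0 None 196 11 [295 346] 204 8 [297 344] 212 8 [297 344] 220 6 [297 344] 228 0 None 236 0 None 244 0 None 252 0 None 260 0 None 268 0 None 276 0 None 284 0 None 292 0 None
```

```bash
M="python3 -m inch"
$M '[[0.54,[0.02,-0.015,0.08],0],[0.54,[0.02,-0.015,0.18],0],[0.54,[0.02,-0.015,0.28],0],[0.54,[0.02,-0.015,0.38],0],[0.54,[0.02,-0.015,0.42],0]]'
$M '[[0.54,[0,0,0.02],0],[0.54,[0,0,0.03],0],[0.54,[0,0,0.04],0],[0.54,[0,0,0.04],0]]'
```

```text
t: 24.9
eef_pos: [0.4498, -0.0833, 0.1033]
eef_rot: [0.994, 0.113, -0.001, -0.001]
contact_force: [-0.0, 0.6, -0.2]
width: 0.0462
grasp_force: 8.9
t: 25.3
eef_pos: [0.4525, -0.0831, 0.1026]
eef_rot: [0.994, 0.113, 0.002, 0.0]
contact_force: [-1.2, 1.7, 6.6]
width: 0.0466
grasp_force: 8.3
```

```bash
M="python3 -m inch"
$M '[[0.57,[0,0,-0.03],0],[0.62,[0,0,-0.03],0],[0.8,[0,0,-0.03],0],[1,[0,0,-0.03],0],[1,[0,0,-0.03],0]]'
$M '[[1,[0,0,-0.15],0],[1,[0,0,-0.4],0],[1,[0,0,-0.7],0],[1,[0,0,-0.95],0],[1,[0,0,-0.95],0]]'
$M '[[1,[0,0,-0.3],0],[1,[-0.2,0,-0.5],0],[1,[-0.2,0,-0.5],0],[1,[-0.2,0,-0.5],0]]'
python3 - <<'E'
from h import *
s=readout.read_state();p=camera_params("wrist");w=snapshot("wrist");cv2.imwrite("pics/w16.png",w[:,:,::-1]);print(s["eef_pos"])
k=mask(w,172,6,140,70)
for c in big(k,2): print(cv2.contourArea(c),cv2.boundingRect(c),cv2.minAreaRect(c))
print("pred rim",[np.round(proj(p,np.array([.450+a*.974-b*.225,-.0855+a*.225+b*.974,.08]))) for a,b in((-.018,-.035),(.018,.035))],"hinge top",proj(p,np.array([.4505,-.0850,.165])))
c=big(cv2.inRange(hsv(w),(0,0,0),(180,90,75))[:, :]&0xff,6)
for x in c: print("dark",cv2.contourArea(x),cv2.boundingRect(x))
sc=snapshot("scene");k=mask(sc,100,125,120,40,(420,150,460,190));print([cv2.boundingRect(c) for c in big(k,1)])
cv2.imwrite("pics/s16.png",sc[:,:,::-1])
E
```

```text
t: 25.8
eef_pos: [0.451, -0.0835, 0.104]
eef_rot: [0.994, 0.113, -0.0, 0.0]
contact_force: [-0.1, 0.1, -0.4]
width: 0.0856
grasp_force: 0.0
t: 26.3
eef_pos: [0.4539, -0.0838, 0.2027]
eef_rot: [0.994, 0.113, 0.004, 0.001]
contact_force: [0.2, -0.4, -0.3]
width: 0.0852
grasp_force: 0.0
t: 26.7
eef_pos: [0.4314, -0.088, 0.2484]
eef_rot: [0.994, 0.112, -0.0, 0.0]
contact_force: [-0.0, -0.3, -0.3]
width: 0.0858
grasp_force: 0.0
[ 0.4313912  -0.08800653  0.24843496]
1738.5 (281, 128, 81, 59) ((321.0, 157.0), (58.0, 80.0), 90.0)
288.0 (301, 157, 39, 12) ((320.0, 162.5), (11.0, 38.0), 90.0)
pred rim [array([361., 176.]), array([281., 135.])] hinge top (np.float64(321.9451370656315), np.float64(177.73182122605405))
dark 36418.0 (0, 262, 640, 138)
dark 9832.0 (0, 0, 158, 97)
dark 1559.0 (571, 0, 60, 52)
dark 155.5 (305, 169, 31, 25)
dark 95.5 (457, 205, 23, 16)
dark 26.5 (301, 142, 3, 18)
[(436, 172, 9, 13)]
```

The tongs stand in the sheath again and the stem still stands in the funnel. Now to the knob.

```bash
M="python3 -m inch"
$M '[[1,[0.1,-0.15,-0.3],0],[1,[0.25,-0.4,-0.6],0],[1,[0.4,-0.7,-0.7],0],[1,[0.6,-1,-0.7],0]]' >/dev/null
$M '[[0.5,[0.15,-0.3,0],0],[0.5,[0.35,-0.6,0],0],[0.5,[0.5,-0.9,0],0],[0.5,[0.5,-1,0],0],[0.5,[0.5,-1,0],0]]' 
$M '[[0.5,[0,0,0],0],[0.5,[0,0,0],0]]' >/dev/null
python3 - <<'E'
from h import *
s=readout.read_state();p=camera_params("wrist");w=snapshot("wrist");cv2.imwrite("pics/w17.png",w[:,:,::-1]);print(s["t"],s["eef_pos"],s["q"])
T=camera_params("top");t0=cv2.imread("pics/top0.png")[:,:,::-1].copy();w7=cv2.imread("pics/w7.png")[:,:,::-1].copy();p7=np.load("p7.npy",allow_pickle=True).item()
for nm,im,q,roi in(("now",w,p,None),("w7",w7,p7,(340,80,430,140)),("top",t0,T,(208,172,242,196))):
    # bright top face
    for v0 in(150,200,225):
        k=mask(im,5,18,170,v0,roi);cc=big(k,1)
        if not cc or cv2.contourArea(cc[0])<30: continue
        r=cv2.minAreaRect(cc[0]);b=cv2.boxPoints(r);B=[plane(q,*x,.197) for x in b]
        e=max([(np.linalg.norm(B[i]-B[i-1]),i) for i in range(4)]);d=B[e[1]]-B[e[1]-1]
        sh=min([np.linalg.norm(B[i]-B[i-1]) for i in range(4)])
        print(nm,v0,np.round(r[0],1),np.round(r[1],1),"ctr",np.mean(B,0).round(4),"len",round(e[0],4),round(sh,4),"yaw of long",round(np.degrees(np.arctan2(d[1],d[0]))%180,1))
h=hsv(w);c=big(mask(w,5,18,170,150),1)[0];x,y,W,H=cv2.boundingRect(c)
print(x,y,W,H); print(np.unique(h[y:y+H,x:x+W,2][mask(w,5,18,170,150)[y:y+H,x:x+W]>0]//10*10,return_counts=True))
E
```

```text
t: 27.7
eef_pos: [0.493, 0.134, 0.3177]
eef_rot: [0.993, 0.115, -0.002, -0.001]
contact_force: [0.4, -0.3, -0.4]
width: 0.0428
grasp_force: 0.0
27.9 [0.49419872 0.1294721  0.31872676] [ 0.13191722  0.2387389  -0.53463785  1.42625287  0.12226233  1.51037483
 -1.74582211]
now 150 [295.5 127.2] [62.2 21.2] ctr [0.5368 0.1568 0.197 ] len 0.0449 0.0152 yaw of long 78.1
now 200 [294.8 127.8] [61. 17.] ctr [0.5363 0.1573 0.197 ] len 0.044 0.0122 yaw of long 78.0
now 225 [294.6 127.6] [59.7 15.4] ctr [0.5364 0.1575 0.197 ] len 0.043 0.011 yaw of long 78.1
w7 150 [384.9 111.2] [52.1 15.8] ctr [0.5356 0.1579 0.197 ] len 0.0452 0.0128 yaw of long 77.9
w7 200 [385.5 110.8] [51.  14.2] ctr [0.536  0.1575 0.197 ] len 0.0442 0.0114 yaw of long 78.0
w7 225 [385.6 110.6] [49.2 13.1] ctr [0.5362 0.1575 0.197 ] len 0.0427 0.0105 yaw of long 78.2
top 150 [223.  182.3] [18.6  5.3] ctr [0.5371 0.1574 0.197 ] len 0.0427 0.0122 yaw of long 77.9
265 108 61 41
(array([150, 160, 170, 180, 190, 200, 210, 220, 230, 240], dtype=uint8), array([ 14,  21,  34, 131,  49,  44,  49,  53, 505, 379]))
```

```bash
M="python3 -m inch"
$M '[[0.45,[0,0,0],0.02],[0.45,[0,0,0],0.02]]' 30
python3 - <<'E'
from h import *
print(readout.read_state()["q"])
E
```

```text
t: 28.15
eef_pos: [0.4942, 0.1302, 0.3193]
eef_rot: [0.999, 0.049, 0.0, 0.0]
contact_force: [0.6, 0.3, -0.1]
width: 0.0384
grasp_force: 0.0
[ 0.1186001   0.23604001 -0.51811433  1.42613992  0.11723688  1.50969047
 -1.86764995]
```

```bash
M="python3 -m inch"
$M '[[0.45,[0,0,0],-0.02],[0.45,[0,0,0],-0.04],[0.45,[0,0,0],-0.06],[0.45,[0,0,0],-0.08],[0.45,[0,0,0],-0.1]]' >/dev/null
$M '[[0.45,[0,0,0],-0.02],[0.45,[0,0,0],-0.04],[0.45,[0,0,0],-0.06],[0.45,[0,0,0],-0.08],[0.45,[0,0,0],-0.1]]' >/dev/null
$M '[[0.45,[0,0,0],0],[0.45,[0,0,0],0]]'
python3 - <<'E'
from h import *
s=readout.read_state();print(s["q"],"a",np.degrees(2*np.arctan2(s["eef_rot"][1],s["eef_rot"][0])));print(goal([.5363,.1574,.160]).round(3))
E
```

```text
t: 29.35
eef_pos: [0.4941, 0.131, 0.3191]
eef_rot: [0.779, 0.627, -0.0, 0.0]
contact_force: [0.2, 0.1, 0.0]
width: 0.0383
grasp_force: 0.0
[ 0.25062057  0.26354037 -0.69964696  1.42130701  0.16912705  1.51747671
 -0.65711466] a 77.61007070000242
[0.349 0.355 1.591]
```

```bash
M="python3 -m inch"
$M '[[0.45,[0.17,0.17,0.1],0],[0.45,[0.349,0.355,0.3],0],[0.45,[0.349,0.355,0.6],0],[0.45,[0.349,0.355,0.9],0],[0.45,[0.349,0.355,0.9],0]]'
$M '[[0.45,[0,0,0.25],0],[0.45,[0,0,0.5],0],[0.45,[0,0,0.69],0],[0.45,[0,0,0.69],0]]'
$M '[[0.3,[0,0,0],0],[0.1,[0,0,0],0],[0.1,[0,0,0],0],[0.1,[0,0,0],0],[0.1,[0,0,0],0]]' 30
```

```text
t: 29.85
eef_pos: [0.5334, 0.1563, 0.2246]
eef_rot: [0.779, 0.627, -0.005, -0.002]
contact_force: [-1.1, -0.3, -0.3]
width: 0.0386
grasp_force: 0.0
t: 30.25
eef_pos: [0.5351, 0.1571, 0.159]
eef_rot: [0.779, 0.627, -0.002, -0.0]
contact_force: [-0.4, -0.2, -0.3]
width: 0.0387
grasp_force: 0.0
t: 30.75
eef_pos: [0.536, 0.1591, 0.1623]
eef_rot: [0.778, 0.628, 0.001, 0.0]
contact_force: [-4.5, -0.0, 6.2]
width: 0.0138
grasp_force: 31.1
```

```bash
M="python3 -m inch"
$M '[[0.1,[0,0,0],-0.015],[0.1,[0,0,0],-0.03],[0.1,[0,0,0],-0.05],[0.1,[0,0,0],-0.07],[0.1,[0,0,0],-0.09]]'
$M '[[0.1,[0,0,0],-0.015],[0.1,[0,0,0],-0.03],[0.1,[0,0,0],-0.04],[0.1,[0,0,0],-0.05],[0.1,[0,0,0],-0.05]]'
python3 - <<'E'
from h import *
s=readout.read_state();print(s["q"][6],"a",np.degrees(2*np.arctan2(s["eef_rot"][1],s["eef_rot"][0])),s["ft_torque"])
sc=snapshot("scene");cv2.imwrite("pics/s18.png",sc[:,:,::-1]);print([cv2.boundingRect(c) for c in big(mask(sc,100,125,100,40,(400,150,470,230)),3)])
E
```

```text
t: 31.25
eef_pos: [0.5353, 0.159, 0.1623]
eef_rot: [0.571, 0.821, 0.0, -0.0]
contact_force: [-5.3, -1.4, 6.9]
width: 0.0136
grasp_force: 31.2
t: 31.75
eef_pos: [0.5349, 0.159, 0.1624]
eef_rot: [0.439, 0.898, 0.0, -0.001]
contact_force: [-6.8, -1.0, 7.9]
width: 0.0138
grasp_force: 55.6
0.01314178600092427 a 127.92227583283537 [-0.05841779  1.43480654 -1.31680376]
[(427, 200, 8, 7), (411, 167, 5, 6)]
```

The stop was reached (torque jumped to 1.3 N m), and the cap now shows in the cup at (427,200). I turn back, release and lift away.

```bash
M="python3 -m inch"
$M '[[0.1,[0,0,0],0.02],[0.1,[0,0,0],0.04],[0.1,[0,0,0],0.06],[0.1,[0,0,0],0.08],[0.1,[0,0,0],0.1]]'  >/dev/null
$M '[[0.1,[0,0,0],0.02],[0.1,[0,0,0],0.035],[0.1,[0,0,0],0.035]]'
$M '[[0.3,[0,0,0],0],[0.5,[0,0,0],0],[0.5,[0,0,0],0],[0.5,[0,0,0],0]]' >/dev/null
$M '[[0.5,[0,0,-0.2],0],[0.5,[0,0,-0.5],0],[0.5,[0,0,-0.8],0],[0.5,[0,0,-1],0],[0.5,[0,0,-1],0]]' >/dev/null
$M '[[0.5,[-0.3,0,-0.2],0],[0.5,[-0.6,0,-0.4],0],[0.5,[-0.9,0,-0.5],0],[0.5,[-0.9,0,-0.5],0],[0.5,[-0.9,0,-0.5],0]]'
python3 - <<'E'
from h import *
S=camera_params("scene");T=camera_params("top");sc=snapshot("scene");tp=snapshot("top")
cv2.imwrite("pics/s19.png",sc[:,:,::-1]);cv2.imwrite("pics/tp19.png",tp[:,:,::-1])
print("blue s",[cv2.boundingRect(c) for c in big(mask(sc,100,125,100,40,(405,150,470,230)),3)],"cup floor pred s",proj(S,np.array([.56,.27,.045])))
print("knob s",[cv2.minAreaRect(c) for c in big(mask(sc,6,16,170,150,(385,170,415,195)),1)])
print("knob t",[cv2.minAreaRect(c) for c in big(mask(tp,6,16,170,150,(208,172,242,196)),1)])
print("stand s",[cv2.minAreaRect(c) for c in big(mask(sc,172,6,150,80,(280,195,320,255)),1)])
print("stand t",[cv2.minAreaRect(c) for c in big(mask(tp,172,6,150,80,(305,205,355,250)),1)])
a=cv2.imread("pics/scene0.png")[:,:,::-1].astype(int);
for n,b,a in(("s",sc,a),("t",tp,cv2.imread("pics/top0.png")[:,:,::-1].astype(int))):
    d=(np.abs(b.astype(int)-a).max(2)>60).astype(np.uint8)
    print(n,[(cv2.boundingRect(c),cv2.contourArea(c)) for c in big(d,8)])
s=readout.read_state();print(s["t"],s["contact_force"])
E
```

```text
t: 32.6
eef_pos: [0.536, 0.1592, 0.1623]
eef_rot: [0.769, 0.639, 0.001, 0.0]
contact_force: [-3.9, -0.3, 5.4]
width: 0.0137
grasp_force: 31.2
t: 34.0
eef_pos: [0.5195, 0.0688, 0.3091]
eef_rot: [0.769, 0.639, -0.001, -0.0]
contact_force: [-0.9, 1.9, -0.8]
width: 0.0426
grasp_force: 0.0
blue s [(412, 159, 6, 7), (426, 203, 6, 4), (413, 168, 3, 6)] cup floor pred s (np.float64(425.1002122342541), np.float64(205.6092818810421))
knob s [((399.89617919921875, 181.61923217773438), (10.612401008605957, 18.593626022338867), 74.74488067626953)]
knob t []
stand s [((298.5, 232.5), (35.0, 27.0), 90.0)]
stand t [((330.3409729003906, 224.6274871826172), (16.91509246826172, 28.26319694519043), 74.47589111328125)]
s [((362, 55, 49, 104), 3130.5), ((18, 137, 114, 65), 2968.5), ((381, 0, 47, 71), 2171.5), ((0, 55, 51, 72), 1825.0), ((253, 67, 19, 31), 373.0), ((239, 0, 13, 23), 192.5), ((318, 270, 13, 29), 152.0), ((20, 124, 36, 14), 142.5)]
t [((211, 93, 125, 307), 4589.0), ((143, 41, 99, 79), 4433.5), ((521, 291, 94, 55), 2992.5), ((203, 169, 53, 62), 1366.5), ((563, 353, 59, 47), 1112.0), ((192, 53, 19, 45), 463.5), ((622, 367, 18, 33), 168.5), ((284, 391, 38, 9), 76.0)]
34.1 [ 0.04164541 -0.33265721 -0.13331149]
```

```bash
python3 -m inch '[[0.5,[0,0,0],0],[0.5,[0,0,0],0],[0.5,[0,0,0],0]]' | tail -2; python3 -c "
from bench import sign_off
print(sign_off())"
```

```text
width: 0.0424
grasp_force: 0.0
the job is handed in; nothing more can be done
None
```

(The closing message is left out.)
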